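Set the length gauge to the sample tube, slack taken up

TASK

Set the bench length gauge to the sample, the middle-length piece of rectangular tube: turn the crank to wind the stop back well past the sample's length, and stand the sample on the gauge bed between the rails, as it stands on the bench, in the space between anvil and stop. Then wind the stop in, through the screw's slack, until you feel it gently nip the sample against the anvil without jamming it; finish on that inward turn so the slack stays taken up, and let go. Move the stop only by its crank, and leave everything else on the bench where it is.

Things in the scene. Friction and masses are not known exactly. Their poses are not given: they have to be found in the camera images.
- gauge: Grey fixed length gauge, bed 100 mm wide (its x), 325 mm long (its y, -170 to +155), top at z = 30 mm; origin at bench height on its middle line. Two rails 6 mm high at x = +-16 to +-26 mm, y = -10 to +120, leave a 32 mm channel. At the +y end a fixed steel anvil 60 mm wide, top 76 mm above the bench, clamped with its flat face (looking to -y) within 5 mm of y = +120; where exactly differs each time
- carriage: Dark steel carriage that bears the stop, 48 mm long with it, 60 mm wide, on a 90 mm wide foot, top 76 mm above the bench. Origin as the stop's when the spring is relaxed. It winds back towards gauge -y, at most to y = +15 mm; moved by the crank alone
- stop: The stop: a steel face plate 60 mm wide, 12 mm thick, top 76 mm above the bench, looking to +y at the anvil. Origin on the lower edge of its face, 36 mm above the bench: the gap is the anvil face's gauge y minus this point's. It is backed by a stiff spring on its carriage and gives 1 mm under 60 N
- crank_axis (a point): Point on the crank's vertical axis, 107 mm above the bench, at gauge x = 0, y = -130 mm. Turning the crank anticlockwise seen from above winds the stop back, clockwise winds it in, 30 mm per turn. Turning takes about 2 N at the handle (0.08 N m); each 10 N of nip adds about 1.2 N there. The nip is gentle up to 60 N, jammed above 80 N; let go, the screw holds about 17 N by friction and springs back from more
- handle (a point): Centre of the crank's upright black handle: a sleeve 16 mm in diameter, 50 mm tall, spinning freely on its pin, 40 mm from the crank axis. This point is 107 mm above the bench, 25 mm below the sleeve's top and 27 mm above the steel crank arm
- crank (a joint): Slack of the crank on its screw, rad: -0.3 to +0.3, play of 0.6 rad in all, through which the crank turns almost freely and the stop does not move. At +0.3 the slack is taken up for winding back (anticlockwise), at -0.3 for winding in (clockwise)
- sample_mid (a point): Centre, half-way up, of the sample: the middle-length one of three pieces of bare aluminium rectangular tube, 80 mm long (its y), 26 mm wide (its x), 40 mm tall (its z), about 0.16 kg, standing on a narrow side
- long_piece_mid (a point): Centre of the longest piece of the same tube, 125 mm long; to be left alone
- short_piece_mid (a point): Centre of the shortest piece of the same tube, 50 mm long; to be left alone
- wrench: Steel wrench lying to the left; to be left alone
- can: Grey can, 66 mm in diameter, 110 mm tall; to be left alone
- carton: Cardboard carton 110 x 150 x 70 mm; to be left alone
- collar: Steel shaft collar, 48 mm in diameter, 16 mm high; to be left alone
- reel: Black reel 90 mm in diameter, 50 mm high; to be left alone

How it is judged:
On the way, in this order (a step that is already met when the one before it is completed fails the run):
1. the stop is wound back past the sample's length, wherever the anvil is clamped (y of stop in the frame of gauge below 0.043 m), for 0.1 s.
2. the sample stands on the bed between the rails, between anvil and stop, let go (x of sample_mid in the frame of gauge between -0.006 and 0.006 m and y of sample_mid in the frame of gauge between 0.03 and 0.088 m and z of sample_mid in the frame of gauge below 0.053 m and angle between sample_mid's own z axis and vertical below 0.08 rad and contact force between the fingers and sample below 0.1 N), for 0.2 s.
At the end, for the whole second after the job is handed in: The sample stands upright on the bed between the rails (within 6 mm of the middle line, tilt under 0.08 rad, in line within 0.06 rad), at rest, 72 to 88 mm along the gauge's y, nipped between anvil and stop with 3 to 60 N; the crank's slack is still on the winding-in side (below -0.15 rad) (contact force between sample and stop between 3 and 60 N and value of joint crank below -0.15 rad and x of sample_mid in the frame of gauge between -0.006 and 0.006 m and y of sample_mid in the frame of gauge between 0.072 and 0.088 m and z of sample_mid in the frame of gauge below 0.053 m and angle between sample_mid's own z axis and vertical below 0.08 rad and angle between the y axis of sample_mid and the y axis of gauge, either way round below 0.06 rad and linear speed of sample below 0.01 m/s); the robot touches nothing.
It fails at once if the sample is jammed: the stop presses it with more than 80 N (contact force between sample and stop above 80 N).
It fails at once if the stop or its carriage is pushed by the gripper (over 5 N) instead of by the crank (contact force between the fingers and carriage above 5 N).
It fails at once if another thing on the bench is moved by more than 20 mm (distance of any of long_piece_mid, short_piece_mid, wrench, can, carton, collar, reel from where it was at the start of the episode above 0.02 m).
It also fails if it takes over 72 s, if anything falls off the work surface, if the arm or the gripper's body presses on something with over 40 N, if the wrist force passes 120 N, or if a joint passes its speed limit or range.

ROBOT

A 7-joint arm with a two-finger parallel gripper is mounted at the origin on the work surface. World frame = base frame: x ahead of the robot, y to its left, z up, the work surface at z = 0. Lengths are in m, angles in rad, forces in N, time in s.
With the tool pointing down it reaches from about 0.35 to 0.9 m from the base axis. Payload 8.1 kg.
Tool frame: the origin (TCP) lies midway between the tips of the shut fingers; the grasp point (between the pads) lies 19 mm behind it (arm.hold_point_z is the distance from the TCP to the grasp point, in m); z points along the fingers, y is the direction in which the jaws open and shut (so a half turn about z gives the same grasp; the last joint's range is limited). The gripper opens to 92 mm and grips with 3 to 60 N. Pads are 19 mm wide; open, the fingers measure 130 mm over their backs; the gripper's body (75 mm by 190 mm) begins 47 mm behind the grasp point.
Start: joints at [-1.306, 0.434, 0.025, 1.573, -0.012, 1.134, -0.075], TCP at [0.225, 0.583, 0.227] pointing down, gripper open.
Joint ranges: [-2.62, 2.62], [-0.44, 2.09], [-1.27, 1.32], [0.08, 2.57], [-1.32, 4.46], [0.12, 2], [-2.74, 2.74]. Speed limits (rad/s): [2.22, 2.22, 3.01, 3.01, 3.14, 3.14, 3.14].

INTERFACE

Orientations are given as a rotation vector (axis times angle).
In Python, from cell import arm gives the robot as it stands.
- The arm moves only by the shell command python3 -m pendant 'ROWS' [FORCE]. ROWS is JSON, a list of rows, each a list of 3 entries, a list of its own where there are three numbers: the shift along the tool's x, y, z in m, then the turn, a rotation vector about the tool's x, y, z in degrees, then the finger opening in m, from 0 to 0.0918. A call has 1 to 10 rows; each row shifts and turns the commanded pose from where the row before left it, along the tool's axes as they then stand; what a row does not reach is not made up. A row lasts 1/8 s, in which the tool goes at most 62.5 mm and 10.7 degrees, less where a joint would pass 70% of its speed; a pose out of reach is approached as far as the arm can. A call with a gripper value outside its range is refused whole. The fingers move at their own pace and stop on an object; FORCE is the grip in N (left out, the last holds). Time passes only in rows, so rows that do not move let the fingers close. It gives the time, the measured TCP pose, the force and the opening at its end, in the units of the state.
- arm.observe(): the state, without advancing time (a new reading comes with each control period).
- arm.get_image(name): name is "side" or "top"; returns (picture, depth): 480x640x3 uint8, red, green, blue; 480x640 float32, m along the optical axis (not along the pixel's ray), 0 where there is no reading.
- arm.camera_params(name): a dict with "fovy" (degrees; the focal length in pixels is half the picture's height over the tangent of half this angle, whatever the lens; pixels are square), "cx", "cy" (the principal point, pixels), "rvec" (rotation vector, rad) and "tvec" (3), from world to camera coordinates, as OpenCV has them. Camera axes: x right, y down, z forward; pixel columns grow to the right and rows downward; lengths in m; the calibration is good to about 2 mm. A picture is of the moment at which its call begins. camera_params takes no time and is no camera call.
- arm.sign_off(): hands the job in, once; it reports no verdict.
Trained networks look in the newest picture that a camera, given by its name, has taken for a name from the list of things; names that differ only in an ending like _2 or _b are one class to them, and where a whole thing is asked for, a point or a joint stands for the part that bears it (a point fixed in the world has none). Each returns a list of dicts, best first, with "conf" (0 to 1); they miss things now and then, are a little off and sometimes report something else, mostly with a low value. They report only what shows in the picture. A call takes as long as a camera call.
- arm.look_for(camera, label): "rect" ([centre column, centre row, width, height] in pixels, round what is visible of it).
- arm.masks_of(camera, label): "pixels" (480x640 bool, what is visible of it) and "rect" ([centre column, centre row, width, height] in pixels, round what is visible of it).
The state is a dict: "clock": time; "joints": joint angles; "dq": joint speeds; "joint_efforts": joint torques, N m; "position": TCP position; "ee_rot": TCP orientation; "force": force on the tool from outside, world axes, zero at the start; "ft_torque": the same for the moment, N m; "width": opening from 0.0 (shut) to 1.0 (fully open).
Only numpy, scipy, OpenCV 4.12 (cv2) and the standard library are available. Lean on these libraries where they do the work, as an engineer would, in place of code of your own. Each camera call takes 0.05 s, during which the arm holds its last target.

## Working session

There is one attempt and no reset: what is moved stays moved. The work goes in short steps, Python scripts to look and compute and a shell command to move; the robot and the scene stay as the last step left them, time stands still between calls to the robot, and variables do not carry over. Pictures are saved under pics/ and viewed, and the job is handed in when it is done.

```bash
ls; mkdir -p pics
cat > h.py <<'E'
import numpy as np, cv2
from scipy.spatial.transform import Rotation as R
from cell import arm
def cam(n):
    p=arm.camera_params(n); f=240/np.tan(np.radians(p["fovy"])/2)
    return f,p["cx"],p["cy"],R.from_rotvec(p["rvec"]).as_matrix(),np.array(p["tvec"])
def w(n,uv,d):
    f,cx,cy,Rm,t=cam(n); uv=np.atleast_2d(uv); d=np.atleast_1d(d)
    c=np.stack([(uv[:,0]-cx)/f*d,(uv[:,1]-cy)/f*d,d],1)
    return (c-t)@Rm
def pr(n,P):
    f,cx,cy,Rm,t=cam(n); c=np.atleast_2d(P)@Rm.T+t
    return np.stack([c[:,0]/c[:,2]*f+cx,c[:,1]/c[:,2]*f+cy],1)
def save(n,name):
    im,d=arm.get_image(n); cv2.imwrite(f"pics/{name}.png",im[:,:,::-1]); return im,d
E
python3 - <<'E'
from h import *
print(arm.observe(), arm.hold_point_z)
for n in("side","top"):
    p=arm.camera_params(n);print(n,p, -R.from_rotvec(p["rvec"]).as_matrix().T@np.array(p["tvec"]))
    im,d=save(n,n+"0"); np.savez("pics/%s0.npz"%n,im=im,d=d)
    for l in("gauge","carriage","stop","handle","sample_mid","long_piece_mid","short_piece_mid"):
        for r in arm.look_for(n,l)[:3]: print(l,r)
E
```

```text
pics
{'clock': 0.0, 'joints': array([-1.30560461,  0.43519674,  0.02499896,  1.57409799, -0.01157976,
        1.13398334, -0.07507898]), 'dq': array([-0.00016425,  0.00097649,  0.00084629,  0.00061023,  0.00089403,
       -0.00259816, -0.00099151]), 'joint_efforts': array([-2.84896742e-04, -6.67834640e+01,  9.85020362e-01, -3.14474881e+01,
       -6.06066710e-02,  4.26648546e-02,  1.57648496e-04]), 'position': array([0.22461428, 0.58270237, 0.22596123]), 'ee_rot': array([-5.74552618e-01, -3.08849007e+00,  2.41364571e-03]), 'force': array([-0.93494585, -0.28550144,  0.15634583]), 'ft_torque': array([-0.03744518,  0.02141975, -0.04813192]), 'width': 0.9999008277894897} 0.0188
side {'fovy': 44.23414868188597, 'cx': 319.53250800384194, 'cy': 233.76732040852713, 'rvec': array([ 2.38397122, -0.3972745 ,  0.16530918]), 'tvec': array([-0.53187421,  0.1628009 ,  1.11454909])} [ 0.28963233 -0.76014011  0.9433526 ]
gauge {'rect': [338.8, 227.3, 84.6, 123.2], 'conf': 0.56}
carriage {'rect': [330.8, 194.9, 46.4, 28.1], 'conf': 0.85}
stop {'rect': [326.2, 184.9, 20.4, 5.9], 'conf': 0.68}
handle {'
[... 331 characters left out ...]
239.0, 201.2, 18.8, 29.2], 'conf': 0.94}
top {'fovy': 48.501386665418565, 'cx': 321.5609332096488, 'cy': 247.80368254347158, 'rvec': array([ 2.11375524, -2.125031  ,  0.186132  ]), 'tvec': array([-0.01346405,  0.58306492,  1.05138685])} [ 0.37895179 -0.02751098  1.14070109]
gauge {'rect': [291.8, 235.5, 154.0, 53.7], 'conf': 0.62}
carriage {'rect': [271.9, 234.4, 25.6, 42.7], 'conf': 0.6}
stop {'rect': [263.9, 230.9, 11.1, 29.2], 'conf': 0.52}
handle {'rect': [347.9, 224.9, 17.8, 33.9], 'conf': 0.63}
sample_mid {'rect': [323.3, 321.5, 36.2, 26.3], 'conf': 0.64}
long_piece_mid {'rect': [393.8, 322.4, 60.7, 21.7], 'conf': 0.57}
short_piece_mid {'rect': [239.9, 322.6, 32.8, 18.5], 'conf': 0.72}
```

View pics/side0.png

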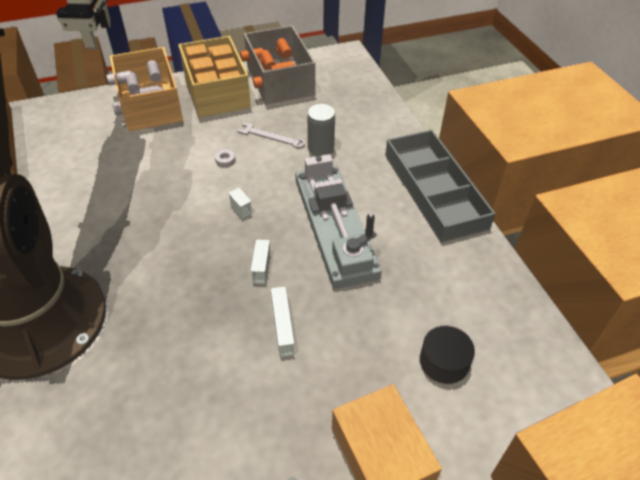

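View pics/top0.png

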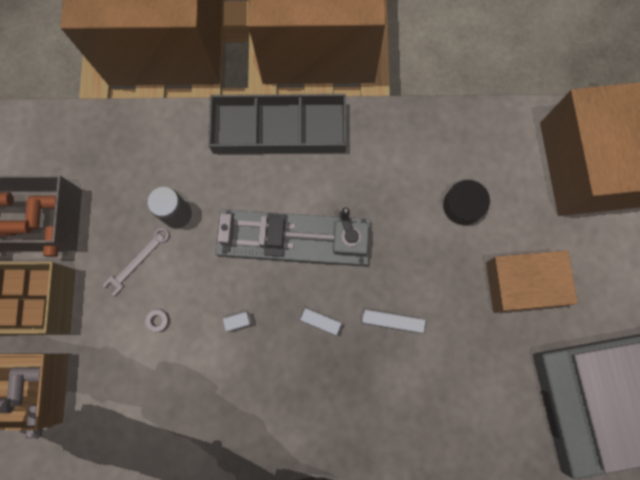

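The side view shows the gauge from the anvil (318,168) to the crank and its handle (370,225). The sample is at (261,262), with the short piece at (240,202) and the long one at (283,321). In the top view the anvil is at (225,228), the stop at (273,230), the handle at (346,215) and the sample at (321,321). Next I measure from depth.

```bash
cat > m.py <<'E'
from h import *
def cloud(n,d,box=None):
    v,u=np.mgrid[0:480,0:640]; ok=d>0
    if box: x0,x1,y0,y1=box; ok&=(u>=x0)&(u<x1)&(v>=y0)&(v<y1)
    uv=np.stack([u[ok],v[ok]],1); return w(n,uv,d[ok]),uv
E
python3 - <<'E'
from m import *
T=np.load("pics/top0.npz");S=np.load("pics/side0.npz")
def rep(name,P):
    print(name,len(P),'mean',P.mean(0).round(4),'z',np.percentile(P[:,2],[5,50,95]).round(4))
    r=cv2.minAreaRect((P[:,:2]*1000).astype(np.float32)); print('   rect mm',np.round(r[0],1),np.round(r[1],1),round(r[2],1))
for n,D,boxes in(("top",T,dict(sample=(295,348,300,345),bed=(205,380,200,275))),("side",S,dict(sample=(245,275,232,292),bed=(290,390,160,295)))):
    P,_=cloud(n,D["d"],boxes["sample"]); print(n,'bench z',np.median(P[:,2]))
    rep('sample top',P[(P[:,2]>.033)&(P[:,2]<.05)])
    P,_=cloud(n,D["d"],boxes["bed"])
    rep('bed',P[(P[:,2]>.022)&(P[:,2]<.05)])
    rep('>12',P[(P[:,2]>.012)&(P[:,2]<.16)])
    rep('tops',P[(P[:,2]>.068)&(P[:,2]<.085)])
    H=P[(P[:,2]>.098)&(P[:,2]<.15)]; rep('handle',H)
P,uv=cloud("top",T["d"],(205,380,200,275))
Q=P[(P[:,2]>.02)]
# height map picture
im=T["im"][190:285,200:385]; cv2.imwrite("pics/crop1.png",cv2.resize(im[:,:,::-1],None,fx=4,fy=4,interpolation=cv2.INTER_CUBIC))
d=T["d"]; v,u=np.mgrid[0:480,0:640]; Z=w("top",np.stack([u.ravel(),v.ravel()],1),d.ravel())[:,2].reshape(480,640)
c=cv2.applyColorMap((np.clip(Z[190:285,200:385]/.14,0,1)*255).astype(np.uint8),cv2.COLORMAP_JET);cv2.imwrite("pics/crop1z.png",cv2.resize(c,None,fx=4,fy=4,interpolation=cv2.INTER_NEAREST))
im=S["im"][145:300,280:400]; cv2.imwrite("pics/crop1s.png",cv2.resize(im[:,:,::-1],None,fx=3.8,fy=3.8,interpolation=cv2.INTER_CUBIC))
E
```

```text
top bench z 0.0016785124281670043
sample top 502 mean [ 0.4329 -0.0131  0.041 ] z [0.0375 0.041  0.0446]
   rect mm [433.2 -12.9] [79.8 26.3] 67.5
bed 4447 mean [0.6081 0.0569 0.0322] z [0.0272 0.0312 0.0422]
   rect mm [613.6  45.5] [325.7 101.5] 85.9
>12 7191 mean [0.6084 0.0426 0.0465] z [0.0273 0.0339 0.0797]
   rect mm [613.6  45.5] [325.6 101.6] 85.8
tops 1400 mean [0.6153 0.062  0.0759] z [0.0686 0.0765 0.0824]
   rect mm [622.7  42.2] [306.6  81.4] 85.3
handle 81 mean [ 0.6397 -0.0633  0.1247] z [0.1015 0.1306 0.1363]
   rect mm [642.1 -63.7] [15.2 15.1] 4.2
side bench z 0.0019884781155620765
sample top 456 mean [ 0.4321 -0.0177  0.0404] z [0.0371 0.0405 0.0434]
   rect mm [427.4 -38.1] [134.2  40.3] 79.5
bed 3261 mean [0.6025 0.0294 0.0332] z [0.0267 0.0315 0.0456]
   rect mm [612.7  44.6] [331.2 101.5] 85.9
>12 6084 mean [0.6051 0.015  0.0486] z [0.0241 0.04   0.0821]
   rect mm [613.5  44.5] [331.2 103.2] 85.9
tops 1106 mean [0.6131 0.0347 0.0755] z [0.0684 0.076  0.0829]
   rect mm [623.3  37.5] [302.6  83.5] 85.7
handle 133 mean [ 0.6398 -0.0673  0.1204] z [0.1008 0.122  0.135 ]
   rect mm [640.8 -65.3] [14.2 15.9] 81.1
```

View pics/crop1.png

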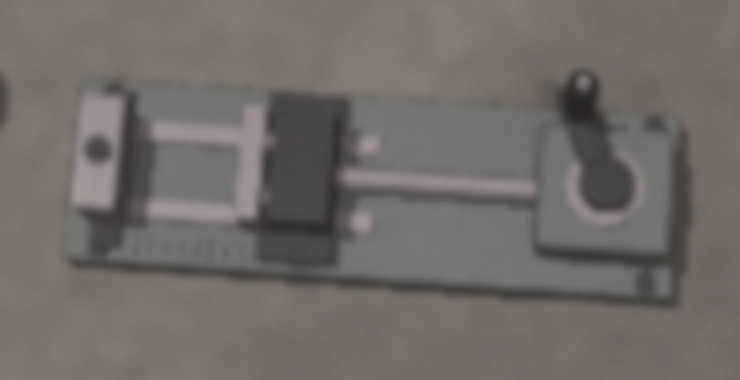

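View pics/crop1z.png

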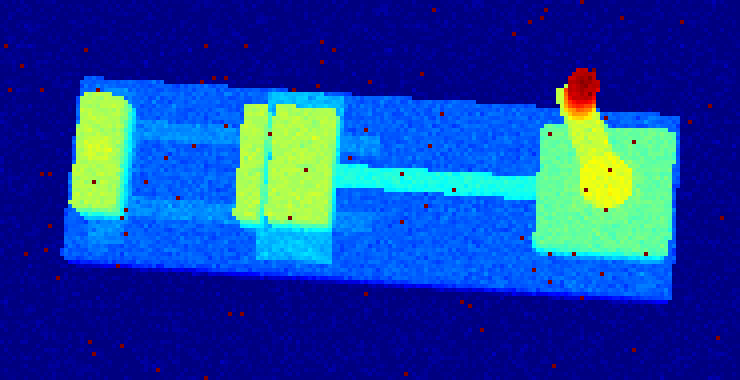

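View pics/crop1s.png

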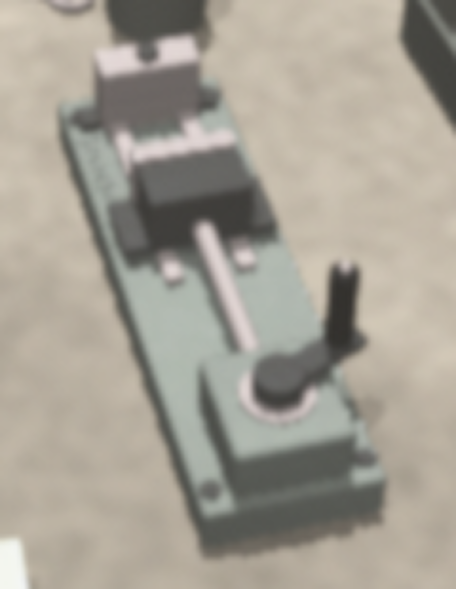

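```bash
cat >> m.py <<'E'
a=np.radians(4.1); GY=np.array([np.sin(a),np.cos(a)]); GX=np.array([np.cos(a),-np.sin(a)]); GO=np.array([.6136,.0452])+.0075*GY
def tog(P): q=P[:,:2]-GO; return np.stack([q@GX,q@GY,P[:,2]],1)
def fromg(x,y): return GO+x*GX+y*GY
E
python3 - <<'E'
from m import *
o=arm.observe(); Rm=R.from_rotvec(o["ee_rot"]).as_matrix(); print(Rm.round(3))
print(GO,'axis',fromg(0,-.13),'place',fromg(0,.076))
for n,b in(("top",(205,380,200,275)),("side",(290,390,150,295))):
    D=np.load(f"pics/{n}0.npz"); P,_=cloud(n,D["d"],b); G=tog(P)
    e=G[(abs(G[:,2]-.0325)<.006)]; 
    print(n,'bed x',np.percentile(e[:,0],[.5,99.5]).round(4),'y',np.percentile(e[:,1],[.5,99.5]).round(4))
    t=G[(abs(G[:,2]-.077)<.006)&(abs(G[:,0])<.024)&(G[:,1]>-.05)]
    h,_=np.histogram(t[:,1]*1000,np.arange(-50,160,4)); print([(int(y),int(c)) for y,c in zip(np.arange(-50,160,4),h) if c])
    an=t[t[:,1]>.105]; st=t[t[:,1]<.105]; print('anvil',np.percentile(an[:,1],[1,99]),'stop',np.percentile(st[:,1],[1,99]))
    H=G[(G[:,2]>.115)&(G[:,2]<.15)]; print('handle g',H.mean(0),'z',np.percentile(H[:,2],95))
    h=G[(np.hypot(G[:,0],G[:,1]+.13)<.013)]; print('hub z',np.percentile(h[:,2],[5,50,95]))
    al=cloud(n,D["d"],(0,640,100,400))[0]
    c=al[(al[:,2]>.09)&(al[:,1]>.2)&(al[:,1]<.4)&(al[:,0]>.55)&(al[:,0]<.8)]; print('can',c.mean(0).round(3),c.min(0).round(3))
E
```

```text
[[-0.933  0.36   0.   ]
 [ 0.36   0.933  0.   ]
 [ 0.     0.    -1.   ]]
[0.61413623 0.05268081] axis [ 0.60484156 -0.0769865 ] place [0.61957004 0.12848631]
top bed x [-0.0501  0.0493] y [-0.1686  0.1533]
[(10, 45), (14, 45), (18, 45), (22, 42), (26, 46), (30, 42), (34, 47), (38, 42), (42, 6), (46, 45), (50, 50), (54, 42), (58, 2), (118, 37), (122, 48), (126, 41), (130, 43), (134, 44), (138, 42), (142, 2)]
anvil [0.11921175 0.14192199] stop [0.01057337 0.05771596]
handle g [ 0.03457785 -0.11406394  0.13019444] z 0.1364376026654983
hub z [0.08156631 0.08487465 0.08758915]
can [0.668 0.299 0.108] [0.638 0.27  0.09 ]
side bed x [-0.0509  0.0489] y [-0.1701  0.152 ]
[(6, 11), (10, 49), (14, 33), (18, 28), (22, 28), (26, 31), (30, 28), (34, 31), (38, 25), (42, 11), (46, 41), (50, 32), (54, 29), (58, 10), (114, 4), (118, 41), (122, 31), (126, 20), (130, 30), (134, 24), (138, 15), (142, 6)]
anvil [0.11780521 0.14395339] stop [0.0090214  0.05985153]
handle g [ 0.0343172  -0.11733499  0.12754486] z 0.13620501903731488
hub z [0.06921592 0.08376077 0.08777223]
can [0.667 0.294 0.107] [0.637 0.269 0.09 ]
```

```bash
python3 -m pendant '[[[-0.048,-0.035,0],[0,0,0],0.06],[[-0.048,-0.035,0],[0,0,0],0.06],[[-0.048,-0.035,0],[0,0,0],0.06],[[-0.048,-0.035,0],[0,0,0],0.06],[[-0.048,-0.035,0],[0,0,0],0.06],[[-0.048,-0.035,0],[0,0,0],0.06],[[-0.048,-0.035,0],[0,0,0],0.06],[[-0.048,-0.035,0],[0,0,0],0.06],[[-0.048,-0.035,0],[0,0,0],0.06],[[-0.048,-0.035,0],[0,0,0],0.06]]' 30
python3 -m pendant '[[[-0.048,-0.035,0],[0,0,0],0.06],[[-0.048,-0.035,0],[0,0,0],0.06],[[0,0,0],[0,0,10],0.06],[[0,0,0],[0,0,10],0.06],[[0,0,0],[0,0,10],0.06],[[0,0,0],[0,0,10],0.06],[[0,0,0],[0,0,10],0.06],[[0,0,0],[0,0,10],0.06],[[0,0,0],[0,0,10],0.06],[[0,0,0],[0,0,3],0.06]]'
cat > st.py <<'E'
from m import *
o=arm.observe(); M=R.from_rotvec(o["ee_rot"]).as_matrix()
print('t',o["clock"],'pos',o["position"].round(4),'jaw deg',np.degrees(np.arctan2(M[1,1],M[0,1])).round(2),'xt',M[:,0].round(3),'yt',M[:,1].round(3),'zt',M[:,2].round(3),'F',o["force"].round(2),'w',o["width"],'j',o["joints"].round(2))
def to(x,y,z): d=np.array([x,y,z])-o["position"]; return (M.T@d).round(4)
E
python3 -c "
from st import *
print(to(.642,-.0642,.096))"
```

```text
clock: 2.05
position: [0.5477, 0.0824, 0.227]
ee_rot: [0.574, 3.088, 0.001]
force: [1.6, 1.3, -0.6]
width: 0.655
clock: 3.3
position: [0.6112, -0.0156, 0.2267]
ee_rot: [2.302, 2.137, 0.0]
force: [-0.5, -0.5, -0.2]
width: 0.654
t 3.3 pos [ 0.6112 -0.0156  0.2267] jaw deg -4.26 xt [0.074 0.997 0.   ] yt [ 0.997 -0.074  0.   ] zt [ 0.  0. -1.] F [-0.53 -0.45 -0.24] w 0.6543249690129913 j [-0.48  0.45  0.61  1.64 -0.28  1.13  0.13]
[-0.0462  0.0343  0.1307]
```

```bash
python3 -m pendant '[[[-0.046,0.034,0],[0,0,0.2],0.06],[[0,0,0.04],[0,0,0],0.06],[[0,0,0.02],[0,0,0],0.06]]'
python3 -c "
from st import *
print(to(.642,-.0642,.096))
im,d=save('top','top1'); im2,d2=save('side','side1')
cv2.imwrite('pics/c1.png',np.hstack([cv2.resize(i,(390,390))[:,:,::-1] for i in (im[170:300,290:420],im2[150:280,310:440])]))"
```

```text
clock: 3.68
position: [0.6412, -0.0646, 0.1648]
ee_rot: [-2.303, -2.135, 0.002]
force: [-0.5, 0.3, 0.1]
width: 0.65
t 3.675 pos [ 0.6412 -0.0646  0.1648] jaw deg -4.33 xt [ 0.076  0.997 -0.   ] yt [ 0.997 -0.076 -0.002] zt [-0.002  0.    -1.   ] F [-0.54  0.3   0.1 ] w 0.6501894861950324 j [-0.36  0.57  0.58  1.63 -0.35  1.05  0.25]
[0.0005 0.0009 0.0688]
```

View pics/c1.png

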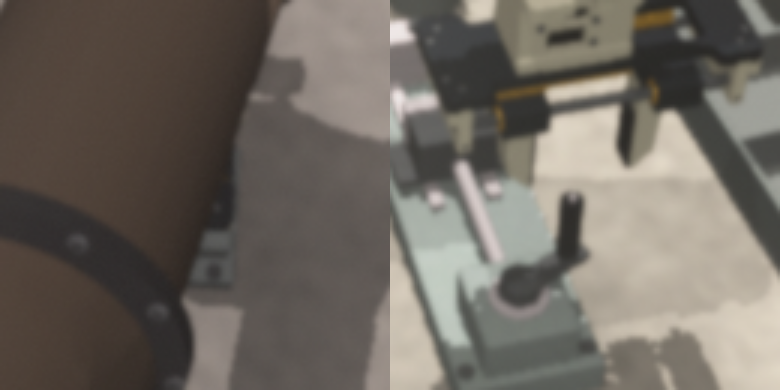

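The side view shows the fingers straddling the handle, whose top is at about (572,195) in the crop. The top view is blocked by the arm. I go down and close.

```bash
python3 -m pendant '[[[0,0.001,0.034],[0,0,-0.2],0.06],[[0,0,0.033],[0,0,0],0.06],[[0,0,0],[0,0,0],0],[[0,0,0],[0,0,0],0],[[0,0,0],[0,0,0],0],[[0,0,0],[0,0,0],0],[[0,0,0],[0,0,0],0]]' 30
python3 -c "
from st import *
save('side','side2')
p=o['position'][None];print(tog(p))
im2=cv2.imread('pics/side2.png');cv2.imwrite('pics/c2.png',cv2.resize(im2[150:280,310:440],(520,520)))"
```

```text
clock: 4.65
position: [0.6426, -0.0643, 0.1002]
ee_rot: [-2.299, -2.141, -0.0]
force: [-1.3, 0.1, 4.6]
width: 0.163
t 4.65 pos [ 0.6426 -0.0643  0.1002] jaw deg -4.08 xt [0.071 0.997 0.   ] yt [ 0.997 -0.071 -0.   ] zt [-0.  0. -1.] F [-1.26  0.09  4.57] w 0.16306412017661853 j [-0.33  0.63  0.54  1.69 -0.39  0.93  0.29]
[[ 0.03677215 -0.11459808  0.10018438]]
```

View pics/c2.png

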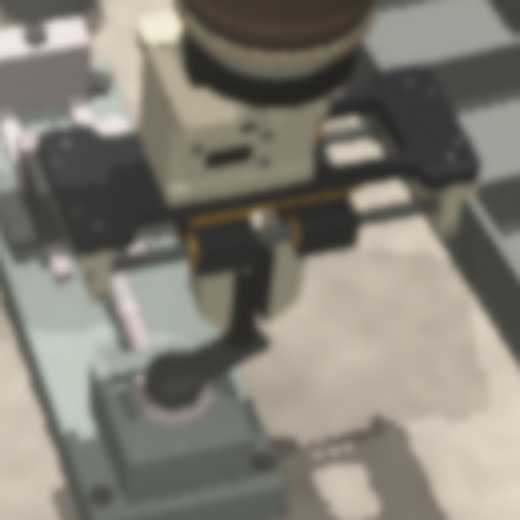

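```bash
python3 -c "
import numpy as np
t=np.radians(22.5+15*np.arange(25)); x=40*np.cos(t);y=40*np.sin(t)
for k in range(24): print(22.5+15*k,'->', (y[k+1]-y[k]).round(1),(x[k+1]-x[k]).round(1))"
```

```text
22.5 -> 9.0 -5.2
37.5 -> 7.4 -7.4
52.5 -> 5.2 -9.0
67.5 -> 2.7 -10.1
82.5 -> 0.0 -10.4
97.5 -> -2.7 -10.1
112.5 -> -5.2 -9.0
127.5 -> -7.4 -7.4
142.5 -> -9.0 -5.2
157.5 -> -10.1 -2.7
172.5 -> -10.4 -0.0
187.5 -> -10.1 2.7
202.5 -> -9.0 5.2
217.5 -> -7.4 7.4
232.5 -> -5.2 9.0
247.5 -> -2.7 10.1
262.5 -> -0.0 10.4
277.5 -> 2.7 10.1
292.5 -> 5.2 9.0
307.5 -> 7.4 7.4
322.5 -> 9.0 5.2
337.5 -> 10.1 2.7
352.5 -> 10.4 0.0
367.5 -> 10.1 -2.7
```

```bash
python3 -m pendant '[[[0.009,-0.0052,0],[0,0,0],0],[[0.0074,-0.0074,0],[0,0,0],0],[[0.0052,-0.009,0],[0,0,0],0],[[0.0027,-0.0101,0],[0,0,0],0]]' 30
cat > ck.py <<'E'
from st import *
g=tog(o['position'][None])[0]; dx,dy=g[0],g[1]+.13
f=o["force"]; F=np.array([f[:2]@GX,f[:2]@GY]); th=np.arctan2(dy,dx)
print('ang',np.degrees(th).round(1),'rad',(np.hypot(dx,dy)*1e3).round(1),'Frad',(F@[np.cos(th),np.sin(th)]).round(2),'Ftan',(F@[-np.sin(th),np.cos(th)]).round(2))
E
python3 ck.py
```

```text
clock: 5.2
position: [0.6133, -0.0364, 0.1003]
ee_rot: [2.297, 2.142, 0.003]
force: [2.6, -0.0, 4.8]
width: 0.168
t 5.2 pos [ 0.6133 -0.0364  0.1003] jaw deg -4.01 xt [0.07  0.998 0.001] yt [ 0.998 -0.07   0.002] zt [ 0.002  0.001 -1.   ] F [ 2.59 -0.    4.77] w 0.16824951477595165 j [-0.39  0.59  0.55  1.77 -0.38  0.89  0.26]
ang 82.3 rad 41.4 Frad 0.53 Ftan -2.53
```

```bash
python3 -m pendant '[[[0,-0.0104,0],[0,0,0],0],[[-0.0027,-0.0101,0],[0,0,0],0],[[-0.0052,-0.009,0],[0,0,0],0],[[-0.0074,-0.0074,0],[0,0,0],0],[[-0.009,-0.0052,0],[0,0,0],0],[[-0.0101,-0.0027,0],[0,0,0],0],[[-0.0104,0,0],[0,0,0],0],[[-0.0101,0.0027,0],[0,0,0],0],[[-0.009,0.0052,0],[0,0,0],0],[[-0.0074,0.0074,0],[0,0,0],0]]' 
python3 ck.py
```

```text
clock: 6.45
position: [0.5774, -0.106, 0.1]
ee_rot: [-2.297, -2.14, -0.0]
force: [-1.5, 3.3, 9.0]
width: 0.167
t 6.45 pos [ 0.5774 -0.106   0.1   ] jaw deg -4.06 xt [0.071 0.997 0.001] yt [ 0.997 -0.071 -0.001] zt [-0.001  0.002 -1.   ] F [-1.5   3.27  9.04] w 0.16706166160100597 j [-0.29  0.55  0.55  1.84 -0.37  0.85  0.38]
ang -129.4 rad 39.9 Frad -1.34 Ftan -3.33
```

```bash
python3 -m pendant '[[[-0.0052,0.009,0],[0,0,0],0],[[-0.0027,0.0101,0],[0,0,0],0],[[0,0.0104,0],[0,0,0],0],[[0.0027,0.0101,0],[0,0,0],0],[[0.0052,0.009,0],[0,0,0],0],[[0.0074,0.0074,0],[0,0,0],0],[[0.009,0.0052,0],[0,0,0],0],[[0.0101,0.0027,0],[0,0,0],0],[[0.0104,0,0],[0,0,0],0],[[0.0101,-0.0027,0],[0,0,0],0]]' 
python3 ck.py
```

```text
clock: 7.7
position: [0.6426, -0.0642, 0.1002]
ee_rot: [2.299, 2.14, 0.0]
force: [0.3, -2.7, 5.9]
width: 0.167
t 7.7 pos [ 0.6426 -0.0642  0.1002] jaw deg -4.09 xt [ 0.071  0.997 -0.001] yt [ 0.997 -0.071  0.001] zt [ 0.001 -0.001 -1.   ] F [ 0.35 -2.73  5.88] w 0.16661958994202739 j [-0.33  0.63  0.55  1.69 -0.39  0.93  0.29]
ang 22.8 rad 39.9 Frad -0.54 Ftan -2.7
```

```bash
python3 -c "
from m import *
for n in('top','side'):
    im,d=save(n,n+'3'); P,_=cloud(n,d,(205,380,150,275)); G=tog(P)
    t=G[(abs(G[:,2]-.077)<.006)&(abs(G[:,0])<.024)&(G[:,1]>-.05)]
    h,_=np.histogram(t[:,1]*1000,np.arange(-50,160,4)); print(n,[(int(y),int(c)) for y,c in zip(np.arange(-50,160,4),h) if c])
"
```

```text
top [(118, 35), (122, 46), (126, 44), (130, 38), (134, 47), (138, 41), (142, 3)]
side [(-22, 1), (114, 11), (118, 38), (122, 30), (126, 26), (130, 25), (134, 27), (138, 14), (142, 4), (146, 1)]
```

View pics/side3.png

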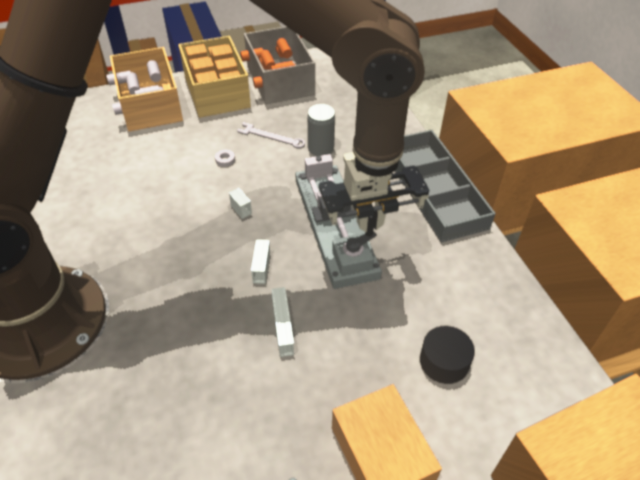

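```bash
python3 -m pendant '[[[0.009,-0.0052,0],[0,0,0],0],[[0.0074,-0.0074,0],[0,0,0],0],[[0.0052,-0.009,0],[0,0,0],0],[[0.0027,-0.0101,0],[0,0,0],0],[[0,-0.0104,0],[0,0,0],0],[[0,0,0],[0,0,0],0]]' 
python3 ck.py
python3 -m pendant '[[[0,0,0],[0,0,0],0.05],[[0,0,0],[0,0,0],0.05],[[0,0,0],[0,0,0],0.05],[[0,0,-0.04],[0,0,0],0.05],[[0,0,-0.05],[0,0,0],0.08]]' 
python3 -c "
from st import *
print(to(.4330,-.0135,.19))"
```

```text
clock: 8.55
position: [0.6015, -0.0354, 0.1001]
ee_rot: [-2.297, -2.141, -0.001]
force: [-0.3, 1.4, 7.2]
width: 0.165
t 8.55 pos [ 0.6015 -0.0354  0.1001] jaw deg -4.02 xt [0.07  0.998 0.002] yt [ 0.998 -0.07  -0.   ] zt [-0.     0.002 -1.   ] F [-0.28  1.41  7.23] w 0.16454278668841033 j [-0.4   0.57  0.55  1.8  -0.38  0.87  0.26]
ang 98.7 rad 41.7 Frad 1.43 Ftan 0.16
clock: 9.18
position: [0.6014, -0.0369, 0.1895]
ee_rot: [-2.298, -2.14, 0.004]
force: [0.9, 0.4, 0.1]
width: 0.609
t 9.175 pos [ 0.6014 -0.0369  0.1895] jaw deg -4.09 xt [ 0.071  0.997 -0.001] yt [ 0.997 -0.071 -0.003] zt [-0.003 -0.    -1.   ] F [0.91 0.43 0.06] w 0.6093698018735728 j [-0.45  0.48  0.61  1.71 -0.31  1.06  0.2 ]
[ 1.130e-02 -1.697e-01  1.000e-04]
```

```bash
python3 -m pendant '[[[0.004,-0.057,0],[0,0,0],0.08],[[0.004,-0.057,0],[0,0,0],0.08],[[0.003,-0.056,0],[0,0,0],0.08],[[0,0,0],[0,0,9.2],0.08],[[0,0,0],[0,0,9.2],0.06]]' 
python3 -c "
from st import *
for n in('top','side'):
    D=np.load(f'pics/{n}0.npz')
    b=(295,348,300,345) if n=='top' else (245,275,232,288)
    P,_=cloud(n,D['d'],b); P=P[(P[:,2]>.036)&(P[:,2]<.048)&(P[:,1]>-.06)]
    c,s,a=cv2.minAreaRect((P[:,:2]*1000).astype(np.float32)); q=P[:,:2]-P[:,:2].mean(0); v=np.linalg.svd(q,full_matrices=False)[2][0]
    print(n,c,s,a,'mean',P.mean(0),'pca',np.degrees(np.arctan2(v[1],v[0])))
    im,d=save(n,n+'4'); P,_=cloud(n,d,(205,380,150,275)); G=tog(P)
    t=G[(abs(G[:,2]-.077)<.006)&(abs(G[:,0])<.024)&(G[:,1]>-.05)]
    h,_=np.histogram(t[:,1]*1000,np.arange(-50,160,4)); print(n,[(int(y),int(c)) for y,c in zip(np.arange(-50,160,4),h) if c])
"
```

```text
clock: 9.8
position: [0.4329, -0.0136, 0.1898]
ee_rot: [-2.615, -1.739, -0.001]
force: [0.6, 0.1, 0.1]
width: 0.809
t 9.8 pos [ 0.4329 -0.0136  0.1898] jaw deg -22.75 xt [0.387 0.922 0.001] yt [ 0.922 -0.387 -0.   ] zt [ 0.     0.001 -1.   ] F [0.63 0.12 0.07] w 0.8093958801395951 j [-0.71  0.17  0.72  2.11 -0.15  0.91 -0.3 ]
top (433.1205139160156, -12.888980865478516) (79.8890380859375, 26.025846481323242) 67.60357666015625 mean [ 0.432923   -0.01300969  0.04106128] pca 67.64525847129103
top [(-26, 37), (-22, 43), (-18, 43), (-14, 45), (-10, 41), (-6, 44), (-2, 45), (2, 44), (6, 12), (10, 36), (14, 42), (18, 43), (22, 13), (118, 34), (122, 43), (126, 43), (130, 43), (134, 40), (138, 42), (142, 4)]
side (432.2821044921875, -13.17791748046875) (83.97957611083984, 26.7189884185791) 67.44783020019531 mean [ 0.43200621 -0.01462636  0.04050518] pca -112.84066933466897
side [(-30, 2), (-26, 52), (-22, 39), (-18, 36), (-14, 28), (-10, 30), (-6, 30), (-2, 31), (2, 31), (6, 14), (10, 40), (14, 27), (18, 30), (22, 17), (26, 2), (114, 4), (118, 32), (122, 39), (126, 27), (130, 28), (134, 23), (138, 15), (142, 5)]
```

View pics/side4.png

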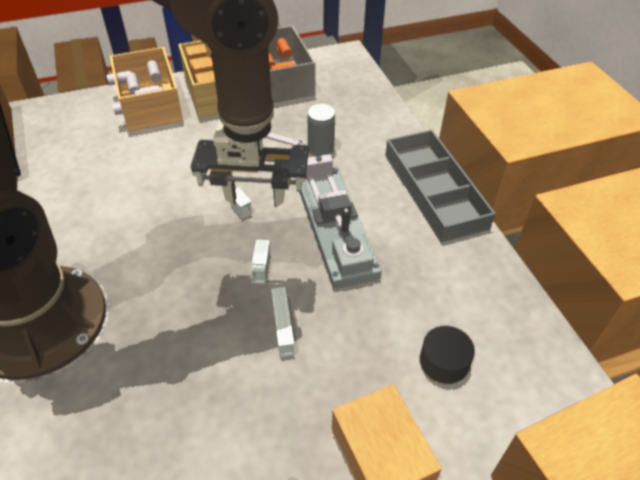

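Side view: the stop is wound back to gauge y ≈ 23 mm, the sample at (261,262) is untouched, and the gripper is above it. I go down and grip.

```bash
python3 -m pendant '[[[0.0005,0,0.06],[0,0,-0.3],0.05],[[0,0,0.06],[0,0,0],0.05],[[0,0,0.04],[0,0,0],0.05],[[0,0,0.014],[0,0,0],0.05],[[0,0,0],[0,0,0],0.05],[[0,0,0],[0,0,0],0.0],[[0,0,0],[0,0,0],0],[[0,0,0],[0,0,0],0],[[0,0,0],[0,0,0],0]]' 25
python3 st.py
python3 -m pendant '[[[0,0,-0.03],[0,0,0],0],[[0,0,-0.05],[0,0,0],0],[[0,0,-0.05],[0,0,0],0],[[0,0,0],[0,0,-9.2],0],[[0,0,0],[0,0,-9.1],0]]'
python3 -c "
from st import *
p=fromg(0,.072);print(to(p[0],p[1],.15))
im,d=save('side','side5');save('top','top5')
cv2.imwrite('pics/c5.png',cv2.resize(im[100:280,180:340,::-1],None,fx=3,fy=3))"
```

```text
clock: 11.02
position: [0.4343, -0.0131, 0.0165]
ee_rot: [-2.607, -1.753, -0.002]
force: [-2.3, 1.0, 10.4]
width: 0.281
t 11.025 pos [ 0.4343 -0.0131  0.0165] jaw deg -22.15 xt [0.377 0.926 0.001] yt [ 0.926 -0.377  0.001] zt [ 0.001  0.001 -1.   ] F [-2.32  1.02 10.44] w 0.2808638897414585 j [-0.47  0.5   0.49  2.27 -0.51  0.48  0.05]
clock: 11.65
position: [0.4342, -0.0129, 0.1466]
ee_rot: [2.288, 2.152, 0.003]
force: [0.3, 0.2, -1.1]
width: 0.282
t 11.65 pos [ 0.4342 -0.0129  0.1466] jaw deg -3.52 xt [0.061 0.998 0.001] yt [ 0.998 -0.061  0.002] zt [ 0.002  0.001 -1.   ] F [ 0.25  0.15 -1.06] w 0.28180422616048884 j [-0.64  0.25  0.66  2.16 -0.21  0.8   0.1 ]
[ 0.1485  0.1763 -0.0029]
```

View pics/c5.png

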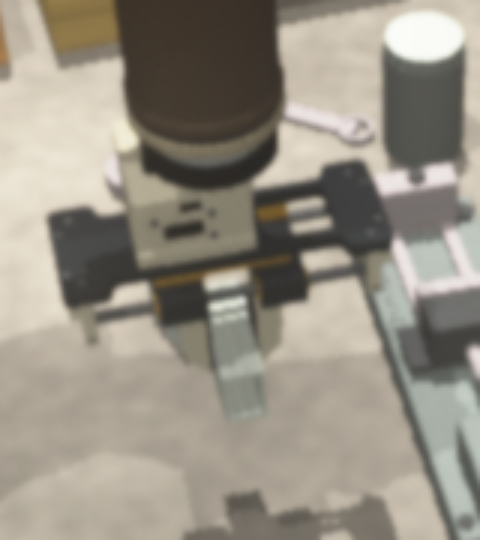

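The sample is held at about (238,345) in the crop, level between the pads. I carry it to above the channel.

```bash
python3 -m pendant '[[[0.037,0.044,0],[0,0,0.6],0],[[0.037,0.044,0],[0,0,0],0],[[0.037,0.044,0],[0,0,0],0],[[0.0375,0.044,0],[0,0,0],0],[[0,0,0.03],[0,0,0],0],[[0,0,0],[0,0,0],0]]'
python3 -c "
from st import *
p=fromg(0,.072);print(to(p[0],p[1],.0475))
print(tog(o['position'][None]))
im,d=save('side','side6'); im2,d2=save('top','top6')
P,_=cloud('side',d,(280,350,120,240)); G=tog(P)
for lo,hi in((.105,.13),(.03,.04),):
    t=G[(G[:,2]>lo)&(G[:,2]<hi)&(abs(G[:,0])<.03)&(G[:,1]>.02)&(G[:,1]<.13)]; print(lo,len(t), t.min(0),t.max(0))
cv2.imwrite('pics/c6.png',cv2.resize(im[110:260,250:400,::-1],None,fx=3.6,fy=3.6))"
```

```text
clock: 12.5
position: [0.6187, 0.1211, 0.1133]
ee_rot: [-2.308, -2.129, 0.008]
force: [0.1, -0.4, -0.5]
width: 0.277
t 12.5 pos [0.6187 0.1211 0.1133] jaw deg -4.63 xt [ 0.081  0.997 -0.002] yt [ 0.997 -0.081 -0.005] zt [-0.005 -0.002 -1.   ] F [ 0.06 -0.4  -0.54] w 0.2765157743935674 j [-0.65  0.6   0.57  1.71 -0.39  0.94 -0.01]
[0.0036 0.0006 0.0658]
[[-0.00031241  0.06858977  0.11328057]]
0.105 140 [-0.02955246  0.02433675  0.10518568] [0.02942986 0.06681018 0.129972  ]
0.03 328 [-0.02993748  0.02458418  0.03000753] [0.02984348 0.12873364 0.03994731]
```

View pics/c6.png

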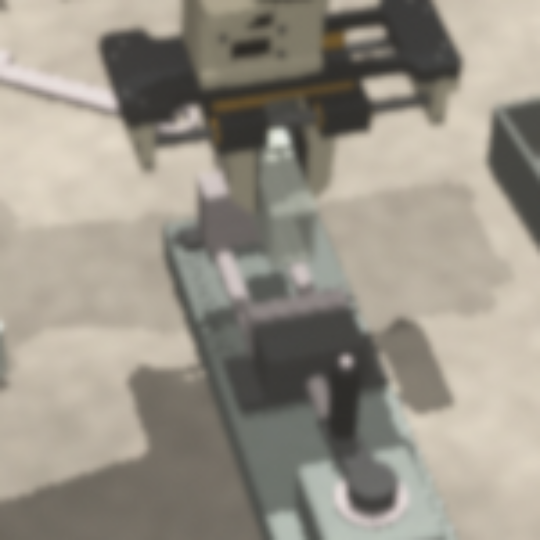

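```bash
python3 -m pendant '[[[0.002,0,0],[0,0,-0.5],0],[[0,0,0.03],[0,0,0],0],[[0,0,0.026],[0,0,0],0],[[0,0,0.006],[0,0,0],0],[[0,0,0],[0,0,0],0]]'
python3 -c "
from st import *
print(tog(o['position'][None]))"
```

```text
clock: 13.22
position: [0.6212, 0.1232, 0.0546]
ee_rot: [2.297, 2.142, 0.001]
force: [-0.1, 0.6, -1.4]
width: 0.279
t 13.225 pos [0.6212 0.1232 0.0546] jaw deg -4.0 xt [0.07  0.998 0.   ] yt [ 0.998 -0.07   0.001] zt [ 0.001  0.    -1.   ] F [-0.11  0.56 -1.36] w 0.27945324532310967 j [-0.62  0.67  0.52  1.76 -0.44  0.83  0.04]
[[0.00197962 0.0708654  0.05462991]]
```

```bash
python3 -m pendant '[[[0,-0.0018,0],[0,0,0],0],[[0,0,0],[0,0,0],0],[[0,0,0],[0,0,0],0]]'
python3 -c "
from st import *
print(tog(o['position'][None]))
im,d=save('side','side7'); im2,d2=save('top','top7')
for n,dd,b in(('side',d,(280,350,120,240)),('top',d2,(205,290,200,275))):
    P,_=cloud(n,dd,b); G=tog(P)
    t=G[(G[:,2]>.06)&(G[:,2]<.085)&(abs(G[:,0])<.02)&(G[:,1]>.032)&(G[:,1]<.112)]; print(n,len(t), np.percentile(t,[1,50,99],axis=0).round(4))
cv2.imwrite('pics/c7.png',cv2.resize(im[110:260,250:400,::-1],None,fx=3.6,fy=3.6))
cv2.imwrite('pics/c7t.png',cv2.resize(im2[190:285,200:385,::-1],None,fx=4,fy=4))"
```

```text
clock: 13.6
position: [0.6193, 0.1236, 0.0543]
ee_rot: [2.297, 2.143, 0.001]
force: [-0.3, -0.1, -1.9]
width: 0.284
t 13.6 pos [0.6193 0.1236 0.0543] jaw deg -3.98 xt [0.069 0.998 0.   ] yt [ 0.998 -0.069  0.001] zt [ 0.001  0.    -1.   ] F [-0.28 -0.06 -1.87] w 0.28444277102345006 j [-0.62  0.67  0.52  1.76 -0.44  0.83  0.04]
[[4.77958886e-05 7.10681532e-02 5.42503485e-02]]
side 293 [[-0.0195  0.0325  0.0614]
 [ 0.0012  0.0603  0.0782]
 [ 0.0188  0.0971  0.084 ]]
top 85 [[-0.0124  0.0321  0.0628]
 [ 0.0032  0.0383  0.0777]
 [ 0.014   0.0469  0.0837]]
```

View pics/c7.png

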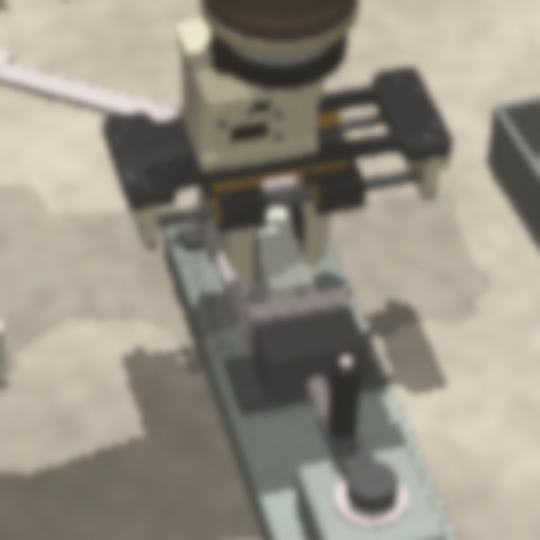

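View pics/c7t.png

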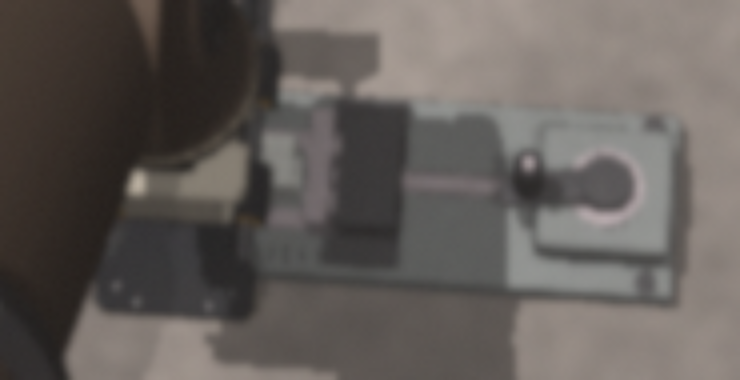

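The sample is in line above the channel, between the anvil and the stop. In the top depth it spans gauge x of about -12 to +14 mm. I lower it.

```bash
python3 -m pendant '[[[0,-0.0003,0.003],[0,0,0],0],[[0,0,0.003],[0,0,0],0],[[0,0,0.0015],[0,0,0],0],[[0,0,0],[0,0,0],0]]'; python3 -c "
from st import *
print(tog(o['position'][None]))"
```

```text
clock: 14.2
position: [0.6185, 0.1235, 0.0466]
ee_rot: [-2.297, -2.143, 0.0]
force: [-3.7, 0.3, 6.6]
width: 0.282
t 14.2 pos [0.6185 0.1235 0.0466] jaw deg -3.98 xt [0.069 0.998 0.   ] yt [ 0.998 -0.069 -0.   ] zt [-0.  0. -1.] F [-3.69  0.33  6.59] w 0.28153979867904233 j [-0.62  0.68  0.52  1.77 -0.44  0.81  0.04]
[[-0.00071546  0.07090599  0.04663723]]
```

```bash
python3 -m pendant '[[[0,0,0],[0,0,0],0.05],[[0,0,0],[0,0,0],0.05],[[0,0,0],[0,0,0],0.05],[[0,0,-0.03],[0,0,0],0.05],[[0,0,-0.05],[0,0,0],0.05],[[0,0,-0.04],[0,0,0],0.06],[[-0.04,-0.045,0],[0,0,0],0.06],[[-0.04,-0.045,0],[0,0,0],0.06],[[-0.04,-0.045,0],[0,0,0],0.06]]'; python3 -c "
from st import *
print(tog(o['position'][None]))
im,d=save('side','side8'); im2,d2=save('top','top8')
for n,dd,b in(('side',d,(280,400,120,290)),('top',d2,(205,390,200,275))):
    P,_=cloud(n,dd,b); G=tog(P)
    t=G[(G[:,2]>.062)&(G[:,2]<.078)&(abs(G[:,0])<.02)&(G[:,1]>.028)&(G[:,1]<.114)]; print(n,len(t), np.percentile(t,[1,50,99],axis=0).round(4)); print(cv2.minAreaRect((t[:,:2]*1000).astype(np.float32)))
    H=G[(G[:,2]>.115)&(G[:,2]<.15)&(abs(G[:,1]+.13)<.06)&(abs(G[:,0])<.06)]; print('handle g',H.mean(0),len(H))
    h,_=np.histogram(G[(abs(G[:,2]-.077)<.006)&(abs(G[:,0])>.015)&(abs(G[:,0])<.028)][:,1]*1000,np.arange(-50,160,4)); print(h)
cv2.imwrite('pics/c8.png',cv2.resize(im[110:260,250:400,::-1],None,fx=3.6,fy=3.6))
cv2.imwrite('pics/c8t.png',cv2.resize(im2[190:285,200:385,::-1],None,fx=4,fy=4))"
```

```text
clock: 15.32
position: [0.4743, 0.012, 0.1662]
ee_rot: [2.297, 2.143, 0.001]
force: [-0.2, -0.6, -0.1]
width: 0.654
t 15.325 pos [0.4743 0.012  0.1662] jaw deg -3.97 xt [0.069 0.998 0.   ] yt [ 0.998 -0.069  0.001] zt [ 0.001  0.    -1.   ] F [-0.19 -0.58 -0.11] w 0.653765081608168 j [-0.67  0.29  0.67  2.05 -0.23  0.88  0.06]
[[-0.13657027 -0.05059225  0.1662361 ]]
side 289 [[-0.0143  0.0305  0.0641]
 [-0.0009  0.0642  0.0708]
 [ 0.0127  0.1107  0.075 ]]
((-0.8197917938232422, 70.77130126953125), (81.51786804199219, 27.208925247192383), 89.84650421142578)
handle g [-0.00715297 -0.09303032  0.12784434] 85
[ 0  0  0  0  0  4 22 17 19 18 16 18 16 15  8 24 18 13  9  0  0  0  0  0
  0  0  0  0  0  0  0  0  0  0  0  0  0  0  0  0  0  3 15 10 14 13  4  3
  0  0  0  0]
top 276 [[-1.350e-02  6.460e-02  6.400e-02]
 [-1.000e-04  8.820e-02  7.070e-02]
 [ 1.270e-02  1.096e-01  7.480e-02]]
((-0.5710477828979492, 86.77714538574219), (26.87735366821289, 47.71040344238281), 0.5699192881584167)
handle g [ 0.00125113 -0.09058638  0.13377864] 3
[ 0  0  0  0  0  0  9 11 13 11 13 14 11 13  3 13 11 12  0  0  0  0  0  0
  0  0  0  0  0  0  0  0  0  0  0  0  0  0  0  0  0  0 18 23 25 26 26 26
  0  0  0  0]
```

View pics/c8.png

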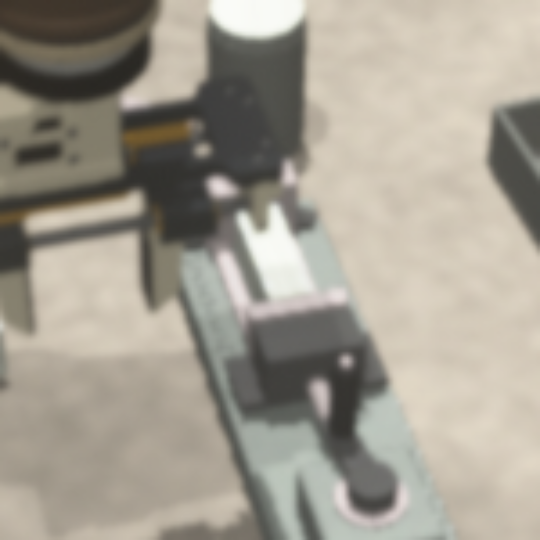

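View pics/c8t.png

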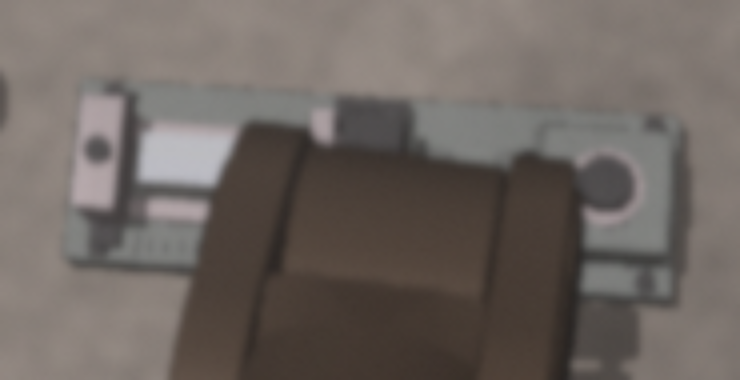

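The sample stands in the channel at gauge x ≈ -0.7 mm, y ≈ 71 mm, in line. In the crop it runs from (255,210) to (295,300). I go back to the handle, which is now at gauge (-5, -90).

```bash
python3 -m pendant '[[[-0.013,0.044,0],[0,0,0],0.06],[[-0.013,0.044,0],[0,0,0],0.06],[[-0.013,0.0435,0],[0,0,0.1],0.06],[[0,0,0],[0,0,0],0.06]]'; python3 -c "
from st import *
print(tog(o['position'][None])); p=fromg(-.005,-.0898); print(to(p[0],p[1],.1))"
```

```text
clock: 15.92
position: [0.6069, -0.0365, 0.1658]
ee_rot: [2.299, 2.138, -0.0]
force: [-0.9, 0.8, 0.5]
width: 0.651
t 15.925 pos [ 0.6069 -0.0365  0.1658] jaw deg -4.15 xt [ 0.072  0.997 -0.002] yt [ 0.997 -0.072  0.002] zt [ 0.001 -0.002 -1.   ] F [-0.88  0.78  0.52] w 0.6513524017281163 j [-0.46  0.51  0.64  1.73 -0.35  1.01  0.23]
[[-0.00081709 -0.0894217   0.16584177]]
[-0.0003 -0.0043  0.0658]
```

```bash
python3 -m pendant '[[[0,-0.0043,0],[0,0,0],0.05],[[0,0,0.034],[0,0,0],0.05],[[0,0,0.032],[0,0,0],0.05],[[0,0,0],[0,0,0],0],[[0,0,0],[0,0,0],0],[[0,0,0],[0,0,0],0],[[0,0,0],[0,0,0],0]]' 30; python3 ck.py
python3 -c "
from m import *
im,d=save('side','side9');cv2.imwrite('pics/c9.png',cv2.resize(im[110:260,270:420,::-1],None,fx=3.6,fy=3.6))"
```

```text
clock: 16.8
position: [0.6006, -0.0346, 0.1013]
ee_rot: [2.298, 2.14, 0.003]
force: [0.4, 0.0, 2.3]
width: 0.171
t 16.8 pos [ 0.6006 -0.0346  0.1013] jaw deg -4.07 xt [0.071 0.997 0.   ] yt [ 0.997 -0.071  0.002] zt [ 0.002  0.    -1.   ] F [0.44 0.02 2.3 ] w 0.1709720370000069 j [-0.43  0.58  0.59  1.81 -0.41  0.88  0.28]
ang 99.8 rad 42.6 Frad -0.03 Ftan -0.44
```

View pics/c9.png

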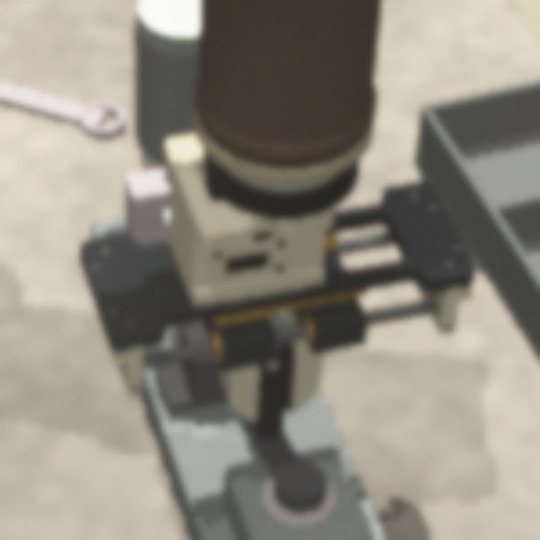

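The handle is gripped at gauge angle ~99°, with the fingers around it at (275,370) in the crop. Now I wind in clockwise.

```bash
python3 -m pendant '[[[-0.001,0.0115,0],[0,0,0],0],[[-0.0027,0.0101,0],[0,0,0],0],[[-0.0052,0.009,0],[0,0,0],0],[[-0.0074,0.0074,0],[0,0,0],0],[[-0.009,0.0052,0],[0,0,0],0],[[-0.0101,0.0027,0],[0,0,0],0],[[-0.0104,0,0],[0,0,0],0],[[-0.0101,-0.0027,0],[0,0,0],0]]'; python3 ck.py
```

```text
clock: 17.85
position: [0.6399, -0.0929, 0.1011]
ee_rot: [2.298, 2.142, 0.003]
force: [-2.1, 3.4, 6.2]
width: 0.171
t 17.85 pos [ 0.6399 -0.0929  0.1011] jaw deg -4.04 xt [0.07  0.998 0.001] yt [ 0.998 -0.07   0.001] zt [ 0.001  0.001 -1.   ] F [-2.07  3.39  6.24] w 0.17053415452735082 j [-0.31  0.64  0.58  1.69 -0.42  0.94  0.36]
ang -20.3 rad 38.5 Frad -3.28 Ftan 2.24
```

```bash
python3 -m pendant '[[[-0.008,-0.0062,0],[0,0,0],0],[[-0.0074,-0.0074,0],[0,0,0],0],[[-0.0052,-0.009,0],[0,0,0],0]]'; python3 ck.py;  python3 -c "
from m import *
import numpy as np
for n in('top','side'):
    im,d=save(n,n+'10'); P,_=cloud(n,d,(205,380,150,275)); G=tog(P)
    t=G[(abs(G[:,2]-.077)<.006)&(abs(G[:,0])<.028)&(G[:,1]>-.05)&(G[:,1]<.1)]
    h,_=np.histogram(t[:,1]*1000,np.arange(-50,160,4)); print(n,[(int(y),int(c)) for y,c in zip(np.arange(-50,160,4),h) if c])
t=np.radians(-67.5-2.5*np.arange(60)); x=40*np.cos(t);y=40*np.sin(t)
for k in range(0,48): print(-67.5-2.5*k,'->', (y[k+1]-y[k]).round(2),(x[k+1]-x[k]).round(2),end=' | ')
"
```

```text
clock: 18.23
position: [0.6158, -0.1131, 0.1011]
ee_rot: [2.298, 2.139, 0.002]
force: [1.4, 0.6, 6.4]
width: 0.168
t 18.225 pos [ 0.6158 -0.1131  0.1011] jaw deg -4.09 xt [ 0.071  0.997 -0.   ] yt [ 0.997 -0.071  0.002] zt [ 0.002 -0.    -1.   ] F [1.36 0.56 6.42] w 0.16821600547138768 j [-0.29  0.61  0.58  1.74 -0.41  0.91  0.4 ]
ang -69.0 rad 37.8 Frad -0.14 Ftan 1.46
top [(-14, 30), (-10, 34), (-6, 34), (-2, 37), (2, 46), (6, 46), (10, 50), (14, 48), (18, 3), (22, 57), (26, 53), (30, 48), (34, 15), (38, 14), (42, 11), (46, 11), (50, 9), (54, 12), (58, 7), (62, 6), (66, 6), (70, 11), (74, 9), (78, 12), (82, 10), (86, 14), (90, 12), (94, 9), (98, 11)]
side [(-14, 14), (-10, 14), (-6, 14), (-2, 25), (2, 25), (6, 27), (10, 28), (14, 22), (18, 11), (22, 47), (26, 25), (30, 30), (34, 10), (38, 4), (42, 6), (46, 8), (50, 9), (54, 11), (58, 8), (62, 7), (66, 8), (70, 8), (74, 8), (78, 10), (82, 9), (86, 5), (90, 9), (94, 5), (98, 5)]
-67.5 -> -0.63 -1.63 | -70.0 -> -0.56 -1.65 | -72.5 -> -0.49 -1.68 | -75.0 -> -0.41 -1.7 | -77.5 -> -0.34 -1.71 | -80.0 -> -0.27 -1.72 | -82.5 -> -0.19 -1.73
[... 232 characters left out ...]
.0 -> 0.63 -1.63 | -112.5 -> 0.7 -1.6 | -115.0 -> 0.77 -1.57 | -117.5 -> 0.84 -1.53 | -120.0 -> 0.91 -1.49 | -122.5 -> 0.97 -1.45 | -125.0 -> 1.03 -1.41 | -127.5 -> 1.09 -1.36 | -130.0 -> 1.15 -1.31 | -132.5 -> 1.21 -1.26 | -135.0 -> 1.26 -1.21 | -137.5 -> 1.31 -1.15 | -140.0 -> 1.36 -1.09 | -142.5 -> 1.41 -1.03 | -145.0 -> 1.45 -0.97 | -147.5 -> 1.49 -0.91 | -150.0 -> 1.53 -0.84 | -152.5 -> 1.57 -0.77 | -155.0 -> 1.6 -0.7 | -157.5 -> 1.63 -0.63 | -160.0 -> 1.65 -0.56 | -162.5 -> 1.68 -0.49 | -165.0 -> 1.7 -0.41 | -167.5 -> 1.71 -0.34 | -170.0 -> 1.72 -0.27 | -172.5 -> 1.73 -0.19 | -175.0 -> 1.74 -0.11 | -177.5 -> 1.74 -0.04 | -180.0 -> 1.74 0.04 | -182.5 -> 1.74 0.11 | -185.0 -> 1.73 0.19 |
```

View pics/top10.png

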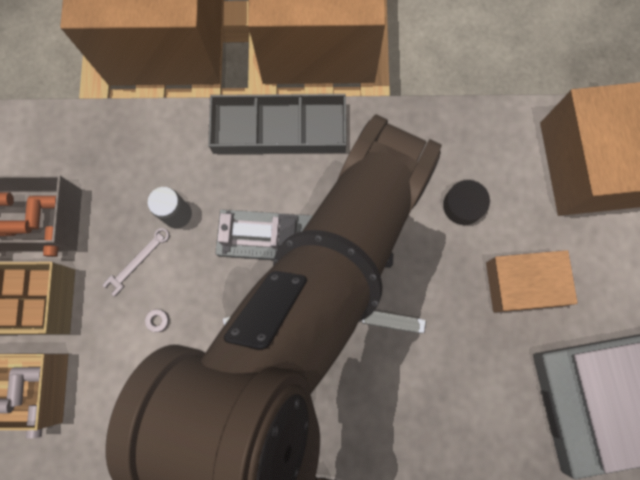

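View pics/side10.png

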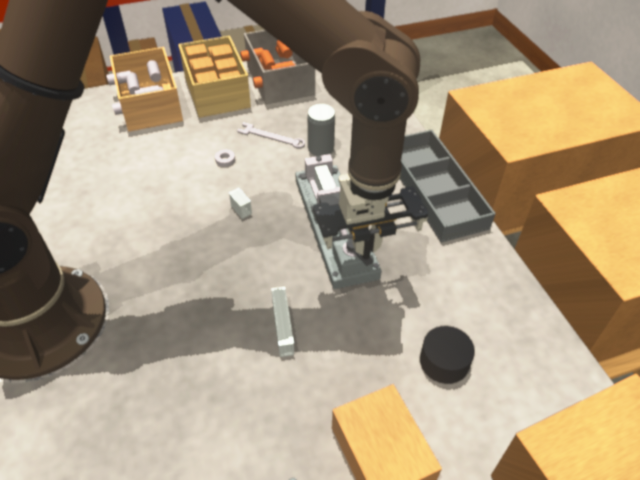

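Top view: the stop at (283,230) has almost closed on the sample at (257,230), with about 4–5 mm of free travel left (≈55° of crank). I go on more finely.

```bash
python3 -m pendant '[[[-0.0027,-0.0101,0],[0,0,0],0],[[-0.0001,-0.0104,0],[0,0,0],0]]'; python3 ck.py; python3 -m pendant '[[[0.0002,-0.0017,0],[0,0,0],0],[[0.0003,-0.0017,0],[0,0,0],0]]'; python3 ck.py; python3 -m pendant '[[[0.0004,-0.0017,0],[0,0,0],0],[[0.0005,-0.0017,0],[0,0,0],0]]'; python3 ck.py
```

```text
clock: 18.58
position: [0.595, -0.1141, 0.101]
ee_rot: [2.298, 2.14, 0.003]
force: [3.5, 1.8, 5.3]
width: 0.166
t 18.575 pos [ 0.595  -0.1141  0.101 ] jaw deg -4.09 xt [0.071 0.997 0.   ] yt [ 0.997 -0.071  0.002] zt [ 0.002 -0.    -1.   ] F [3.48 1.79 5.25] w 0.16596558389040286 j [-0.29  0.58  0.59  1.8  -0.41  0.88  0.41]
ang -100.7 rad 38.4 Frad -2.62 Ftan 2.9
clock: 18.82
position: [0.5917, -0.1131, 0.101]
ee_rot: [2.298, 2.14, 0.002]
force: [3.0, 0.7, 7.4]
width: 0.169
t 18.825 pos [ 0.5917 -0.1131  0.101 ] jaw deg -4.07 xt [0.071 0.997 0.   ] yt [ 0.997 -0.071  0.002] zt [ 0.002  0.    -1.   ] F [2.96 0.69 7.38] w 0.1688623851721613 j [-0.3   0.58  0.59  1.81 -0.4   0.88  0.41]
ang -105.9 rad 38.4 Frad -1.66 Ftan 2.55
clock: 19.08
position: [0.5885, -0.1119, 0.101]
ee_rot: [2.298, 2.14, 0.002]
force: [2.8, 1.0, 6.5]
width: 0.166
t 19.075 pos [ 0.5885 -0.1119  0.101 ] jaw deg -4.07 xt [0.071 0.997 0.   ] yt [ 0.997 -0.071  0.002] zt [ 0.002 -0.    -1.   ] F [2.83 1.02 6.46] w 0.16567141198098995 j [-0.3   0.57  0.59  1.82 -0.4   0.87  0.41]
ang -110.9 rad 38.6 Frad -2.12 Ftan 2.14
```

```bash
python3 -m pendant '[[[0.0006,-0.0016,0],[0,0,0],0],[[0.0006,-0.0016,0],[0,0,0],0]]' >/dev/null; python3 ck.py|tail -1; python3 -m pendant '[[[0.0007,-0.0016,0],[0,0,0],0],[[0.0008,-0.0016,0],[0,0,0],0]]' >/dev/null; python3 ck.py |tail -1
```

```text
ang -115.9 rad 38.7 Frad -2.72 Ftan 2.29
ang -121.0 rad 38.9 Frad -2.63 Ftan 2.07
```

```bash
python3 -m pendant '[[[0.0008,-0.0015,0],[0,0,0],0],[[0.0009,-0.0015,0],[0,0,0],0]]' >/dev/null; python3 ck.py|tail -1; python3 -m pendant '[[[0.0010,-0.0014,0],[0,0,0],0]]' >/dev/null; python3 ck.py |tail -1
```

```text
ang -126.0 rad 39.1 Frad -2.6 Ftan 2.22
ang -128.5 rad 39.2 Frad -2.85 Ftan 1.86
```

```bash
python3 -c "
from m import *
for n in('top',):
    im,d=save(n,n+'11'); P,_=cloud(n,d,(205,300,200,275)); G=tog(P)
    t=G[(abs(G[:,2]-.077)<.005)&(abs(G[:,0])<.028)&(abs(G[:,0])>.016)&(G[:,1]>-.05)&(G[:,1]<.1)]; print('stop',np.percentile(t[:,1],[95,99]))
    t=G[(abs(G[:,2]-.0705)<.005)&(abs(G[:,0])<.012)&(G[:,1]>.02)&(G[:,1]<.13)]; print('sample',np.percentile(t[:,1],[0,1,2,98,99,100]).round(4))
    cv2.imwrite('pics/c11.png',cv2.resize(im[195:275,205:305,::-1],None,fx=7,fy=7,interpolation=cv2.INTER_CUBIC))
"
```

```text
stop [0.03647655 0.03824671]
sample [0.0203 0.023  0.0272 0.1209 0.1236 0.1281]
```

View pics/c11.png

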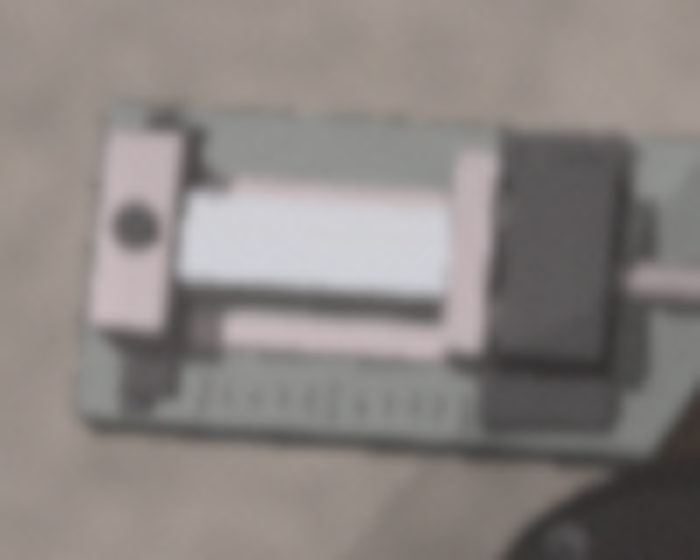

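Top view: the stop face at about x=450 touches the sample, which nearly reaches the anvil (x=185). From here I take single small steps.

```bash
python3 -m pendant '[[[0.0010,-0.0013,0],[0,0,0],0]]' >/dev/null; python3 ck.py|tail -1; python3 -m pendant '[[[0.0010,-0.0012,0],[0,0,0],0]]' >/dev/null; python3 ck.py |tail -1
```

```text
ang -130.7 rad 39.3 Frad -3.05 Ftan 2.12
ang -133.0 rad 39.4 Frad -2.54 Ftan 2.27
```

```bash
python3 -m pendant '[[[0.0010,-0.0011,0],[0,0,0],0]]' >/dev/null; python3 ck.py|tail -1; python3 -m pendant '[[[0.0010,-0.0010,0],[0,0,0],0]]' >/dev/null; python3 ck.py |tail -1
```

```text
ang -135.1 rad 39.4 Frad -2.39 Ftan 2.22
ang -137.1 rad 39.5 Frad -2.22 Ftan 1.52
```

```bash
python3 -m pendant '[[[0.0011,-0.0010,0],[0,0,0],0]]' >/dev/null; python3 ck.py|tail -1; python3 -m pendant '[[[0.0011,-0.0010,0],[0,0,0],0]]' >/dev/null; python3 ck.py |tail -1
```

```text
ang -139.2 rad 39.6 Frad -1.95 Ftan 2.41
ang -141.1 rad 39.6 Frad -3.08 Ftan 3.44
```

```bash
python3 -m pendant '[[[0.0011,-0.0009,0],[0,0,0],0]]' >/dev/null; python3 ck.py|tail -1; python3 -m pendant '[[[0.0012,-0.0009,0],[0,0,0],0]]' >/dev/null; python3 ck.py |tail -1
```

```text
ang -142.9 rad 39.8 Frad -2.0 Ftan 3.31
ang -144.9 rad 39.8 Frad -2.98 Ftan 4.68
```

```bash
python3 -m pendant '[[[0.0012,-0.0009,0],[0,0,0],0]]' >/dev/null; python3 ck.py|tail -1
```

```text
ang -146.6 rad 39.8 Frad -3.38 Ftan 5.62
```

The tangential force has risen from 2.2 to 5.6 N, which is about 28 N of nip. I let go.

```bash
python3 -m pendant '[[[0,0,0],[0,0,0],0.03],[[0,0,0],[0,0,0],0.05],[[0,0,0],[0,0,0],0.05],[[0,0,0],[0,0,0],0.05]]'; python3 ck.py
python3 -m pendant '[[[0,0,-0.03],[0,0,0],0.05],[[0,0,-0.05],[0,0,0],0.05],[[0,0,-0.03],[0,0,0],0.05],[[-0.02,-0.055,0],[0,0,0],0.05],[[-0.02,-0.055,0],[0,0,0],0.05],[[-0.02,-0.055,0],[0,0,0],0.05],[[0,0,0],[0,0,0],0.05],[[0,0,0],[0,0,0],0.05]]'
python3 -c "
from st import *
for n,b in(('side',(280,400,140,295)),('top',(205,390,200,275))):
    im,d=save(n,n+'12'); P,_=cloud(n,d,b); G=tog(P)
    H=G[(G[:,2]>.115)&(G[:,2]<.15)&(np.hypot(G[:,0],G[:,1]+.13)<.06)]; m=H.mean(0); print(n,'handle',m.round(4),len(H),np.degrees(np.arctan2(m[1]+.13,m[0])))
    t=G[(abs(G[:,2]-.077)<.005)&(abs(G[:,0])<.028)&(abs(G[:,0])>.016)&(G[:,1]>-.05)&(G[:,1]<.1)]; print('stop',np.percentile(t[:,1],[95,99]))
    t=G[(G[:,2]>.062)&(G[:,2]<.0735)&(abs(G[:,0])<.02)&(G[:,1]>.041)&(G[:,1]<.116)]; print(cv2.minAreaRect((t[:,:2]*1000).astype(np.float32)),np.median(t[:,2]))
    c=im[110:290,260:420] if n=='side' else im[195:275,205:385]
    cv2.imwrite(f'pics/c12{n}.png',cv2.resize(c[:,:,::-1],None,fx=3 if n=='side' else 4,fy=3 if n=='side' else 4,interpolation=cv2.INTER_CUBIC))
"
```

```text
clock: 21.62
position: [0.5682, -0.0952, 0.0999]
ee_rot: [-2.298, -2.14, 0.001]
force: [0.2, -0.4, 0.1]
width: 0.526
t 21.625 pos [ 0.5682 -0.0952  0.0999] jaw deg -4.08 xt [0.071 0.997 0.   ] yt [ 0.997 -0.071 -0.001] zt [-0.001  0.    -1.   ] F [ 0.25 -0.43  0.14] w 0.5255643024294313 j [-0.34  0.54  0.59  1.87 -0.4   0.85  0.38]
ang -149.5 rad 40.9 Frad -0.03 Ftan 0.49
clock: 22.62
position: [0.4005, -0.1432, 0.2106]
ee_rot: [2.298, 2.141, 0.002]
force: [0.3, 0.0, 0.1]
width: 0.545
t 22.625 pos [ 0.4005 -0.1432  0.2106] jaw deg -4.07 xt [0.071 0.997 0.001] yt [ 0.997 -0.071  0.001] zt [ 0.001  0.001 -1.   ] F [0.29 0.02 0.1 ] w 0.5450473398351435 j [-0.45  0.12  0.75  2.1  -0.1   0.96  0.29]
side handle [-0.0324 -0.1591  0.1282] 91 -138.0056318311013
stop [0.03833851 0.04006153]
((-0.6755580902099609, 80.6692886352539), (69.88079071044922, 27.31561851501465), 89.58206176757812) 0.0704723855263549
top handle [-0.0322 -0.1557  0.1315] 61 -141.38930067421637
stop [0.03744906 0.03920236]
((-0.026871681213378906, 78.50592803955078), (74.70684814453125, 27.138946533203125), 89.82791900634766) 0.0704325477430541
```

View pics/c12side.png

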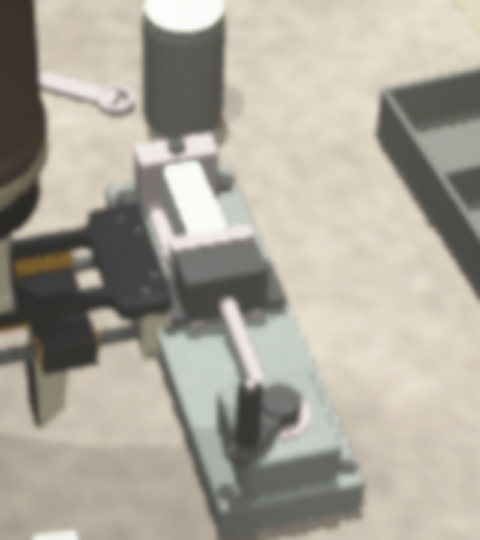

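View pics/c12top.png

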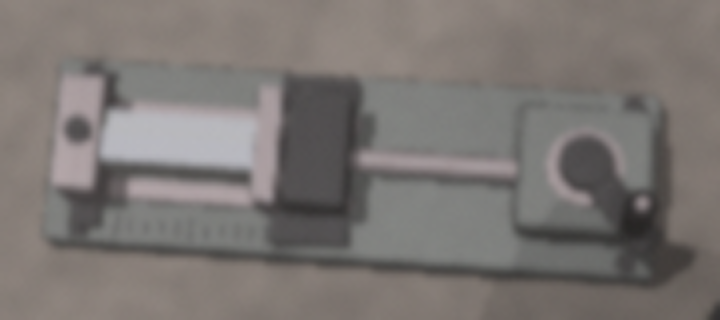

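The nip looks closed: the sample touches the anvil and the stop, centred at gauge y ≈ 78.5. But the handle stands at about -137°, roughly 7° back from where I let go. Spring-back accounts for only about 2°, so part of the slack may be lost. I'll regrip, take it up again, and unload gently before letting go.

```bash
python3 -c "
from st import *
p=fromg(-.030,-.1557); print(to(p[0],p[1],.2106))"
```

```text
t 22.725 pos [ 0.401  -0.1431  0.2104] jaw deg -4.02 xt [ 0.07   0.998 -0.001] yt [ 0.998 -0.07   0.001] zt [ 0.001 -0.001 -1.   ] F [-0.25 -0.29  0.51] w 0.5421683241640833 j [-0.45  0.13  0.75  2.09 -0.1   0.96  0.29]
[ 0.0546  0.1686 -0.0002]
```

```bash
python3 -m pendant '[[[0.0182,0.0562,0],[0,0,0],0.05],[[0.0182,0.0562,0],[0,0,0],0.05],[[0.0182,0.0562,0],[0,0,0],0.05],[[0,0,0],[0,0,0],0.05],[[0,0,0],[0,0,0],0.05]]'; python3 -c "
from st import *
p=fromg(-.030,-.1557); print(to(p[0],p[1],.1))"
```

```text
clock: 23.35
position: [0.5719, -0.101, 0.2092]
ee_rot: [-2.298, -2.141, 0.004]
force: [-1.5, 0.5, 0.2]
width: 0.544
t 23.35 pos [ 0.5719 -0.101   0.2092] jaw deg -4.05 xt [ 0.071  0.998 -0.001] yt [ 0.998 -0.071 -0.002] zt [-0.002 -0.001 -1.   ] F [-1.48  0.47  0.24] w 0.543598154486628 j [-0.41  0.43  0.7   1.75 -0.31  1.08  0.32]
[0.0008 0.0013 0.1092]
```

```bash
python3 -m pendant '[[[0.0005,0.0013,0.045],[0,0,0],0.05],[[0,0,0.04],[0,0,0],0.05],[[0,0,0.024],[0,0,0],0.05],[[0,0,0],[0,0,0],0],[[0,0,0],[0,0,0],0],[[0,0,0],[0,0,0],0],[[0,0,0],[0,0,0],0],[[0,0,0],[0,0,0],0]]' 20; python3 ck.py
```

```text
clock: 24.35
position: [0.5735, -0.1008, 0.1019]
ee_rot: [2.299, 2.14, 0.001]
force: [-1.9, -1.4, 5.7]
width: 0.17
t 24.35 pos [ 0.5735 -0.1008  0.1019] jaw deg -4.09 xt [ 0.071  0.997 -0.   ] yt [ 0.997 -0.071  0.001] zt [ 0.001 -0.    -1.   ] F [-1.86 -1.44  5.68] w 0.1704523981921397 j [-0.34  0.55  0.62  1.86 -0.42  0.86  0.41]
ang -138.6 rad 39.4 Frad 2.35 Ftan 0.02
```

```bash
python3 -m pendant '[[[0.0011,-0.0010,0],[0,0,0],0]]' >/dev/null; python3 ck.py|tail -1; python3 -m pendant '[[[0.0011,-0.0009,0],[0,0,0],0]]' >/dev/null; python3 ck.py |tail -1
```

```text
ang -140.2 rad 39.5 Frad 1.84 Ftan 1.15
ang -142.2 rad 39.5 Frad 1.33 Ftan 3.02
```

```bash
python3 -m pendant '[[[0.0011,-0.0009,0],[0,0,0],0]]' >/dev/null; python3 ck.py|tail -1; python3 -m pendant '[[[0.0012,-0.0009,0],[0,0,0],0]]' >/dev/null; python3 ck.py |tail -1
```

```text
ang -143.1 rad 39.5 Frad 1.88 Ftan 4.81
ang -145.4 rad 39.6 Frad 1.6 Ftan 4.57
```

```bash
python3 -m pendant '[[[0.0012,-0.0008,0],[0,0,0],0]]' >/dev/null; python3 ck.py|tail -1; python3 -m pendant '[[[0,0,0],[0,0,0],0]]' >/dev/null; python3 ck.py |tail -1
```

```text
ang -147.2 rad 39.7 Frad 1.85 Ftan 5.49
ang -147.3 rad 39.7 Frad 0.82 Ftan 6.21
```

```bash
python3 -m pendant '[[[-0.0006,0.0004,0],[0,0,0],0]]' >/dev/null; python3 ck.py|tail -1; python3 -m pendant '[[[-0.0006,0.0004,0],[0,0,0],0]]' >/dev/null; python3 ck.py |tail -1;python3 -m pendant '[[[0,0,0],[0,0,0],0]]' >/dev/null; python3 ck.py |tail -1
```

```text
ang -146.9 rad 39.7 Frad 2.18 Ftan 3.54
ang -146.6 rad 39.7 Frad 2.94 Ftan 1.11
ang -146.6 rad 39.7 Frad 3.28 Ftan 2.22
```

```bash
python3 -m pendant '[[[-0.0004,0.0003,0],[0,0,0],0],[[0,0,0],[0,0,0],0]]' >/dev/null; python3 ck.py|tail -1
```

```text
ang -146.1 rad 39.7 Frad 2.48 Ftan 1.76
```

```bash
python3 -m pendant '[[[-0.0004,0.0003,0],[0,0,0],0],[[0,0,0],[0,0,0],0]]' >/dev/null; python3 ck.py|tail -1; python3 -m pendant '[[[-0.0004,0.0003,0],[0,0,0],0],[[0,0,0],[0,0,0],0]]' >/dev/null; python3 ck.py|tail -1
```

```text
ang -145.5 rad 39.7 Frad 3.27 Ftan 1.2
ang -144.9 rad 39.7 Frad 2.59 Ftan 0.79
```

```bash
python3 -m pendant '[[[-0.0004,0.0003,0],[0,0,0],0],[[0,0,0],[0,0,0],0],[[0,0,0],[0,0,0],0]]' >/dev/null; python3 ck.py|tail -1; python3 ck.py|tail -1
```

```text
ang -144.3 rad 39.7 Frad 3.17 Ftan 1.11
ang -144.3 rad 39.7 Frad 3.17 Ftan 1.11
```

```bash
python3 -m pendant '[[[-0.0003,-0.0005,0],[0,0,0],0],[[0,0,0],[0,0,0],0]]' >/dev/null; python3 ck.py|tail -1; python3 -m pendant '[[[0,0,0],[0,0,0],0.018],[[0,0,0],[0,0,0],0.022],[[0,0,0],[0,0,0],0.03],[[0,0,0],[0,0,0],0.05],[[0,0,0],[0,0,0],0.05],[[0,0,0],[0,0,0],0.05]]' 5; python3 ck.py
python3 -m pendant '[[[0,0,-0.02],[0,0,0],0.05],[[0,0,-0.05],[0,0,0],0.05],[[0,0,-0.04],[0,0,0],0.05],[[-0.02,-0.055,0],[0,0,0],0.05],[[-0.02,-0.055,0],[0,0,0],0.05],[[-0.02,-0.055,0],[0,0,0],0.05],[[0,0,0],[0,0,0],0.05],[[0,0,0],[0,0,0],0.05]]'
python3 -c "
from st import *
for n,b in(('side',(280,400,140,295)),('top',(205,390,200,275))):
    im,d=save(n,n+'13'); P,_=cloud(n,d,b); G=tog(P)
    H=G[(G[:,2]>.115)&(G[:,2]<.15)&(np.hypot(G[:,0],G[:,1]+.13)<.06)]; m=H.mean(0); print(n,'handle',m.round(4),len(H),np.degrees(np.arctan2(m[1]+.13,m[0])))
    t=G[(abs(G[:,2]-.077)<.005)&(abs(G[:,0])<.028)&(abs(G[:,0])>.016)&(G[:,1]>-.05)&(G[:,1]<.1)]; print('stop',np.percentile(t[:,1],[95,99]))
    t=G[(G[:,2]>.062)&(G[:,2]<.0735)&(abs(G[:,0])<.02)&(G[:,1]>.041)&(G[:,1]<.116)]; print(cv2.minAreaRect((t[:,:2]*1000).astype(np.float32)),np.median(t[:,2]))
    if n=='top': cv2.imwrite(f'pics/c13{n}.png',cv2.resize(im[195:275,205:385,::-1],None,fx=4,fy=4,interpolation=cv2.INTER_CUBIC))
a=cv2.imread('pics/top12.png').astype(int);b=cv2.imread('pics/top13.png').astype(int)
"
```

```text
ang -144.3 rad 39.8 Frad 0.79 Ftan 1.16
clock: 27.6
position: [0.5704, -0.0978, 0.1012]
ee_rot: [-2.299, -2.141, 0.0]
force: [-0.2, 0.3, 0.6]
width: 0.534
t 27.6 pos [ 0.5704 -0.0978  0.1012] jaw deg -4.08 xt [0.071 0.997 0.   ] yt [ 0.997 -0.071 -0.   ] zt [-0.  0. -1.] F [-0.24  0.29  0.55] w 0.5342264819815118 j [-0.35  0.55  0.62  1.87 -0.41  0.86  0.4 ]
ang -144.8 rad 40.2 Frad 0.05 Ftan -0.37
clock: 28.6
position: [0.4024, -0.1456, 0.2117]
ee_rot: [2.298, 2.141, 0.003]
force: [0.0, 0.0, 0.4]
width: 0.549
t 28.6 pos [ 0.4024 -0.1456  0.2117] jaw deg -4.07 xt [0.071 0.997 0.001] yt [ 0.997 -0.071  0.002] zt [ 0.002  0.001 -1.   ] F [0.01 0.02 0.38] w 0.5489419503855179 j [-0.47  0.13  0.79  2.09 -0.11  0.96  0.31]
side handle [-0.0323 -0.159   0.1283] 90 -138.05753406567968
stop [0.03699014 0.04061427]
((-0.4940166473388672, 81.39087677001953), (27.397262573242188, 69.28418731689453), 0.5817923545837402) 0.07049415317832756
top handle [-0.0318 -0.1557  0.1321] 58 -141.06706497097124
stop [0.03750756 0.0389316 ]
((-0.10852336883544922, 78.63671112060547), (74.49481964111328, 26.8740234375), 89.62125396728516) 0.07038405627232677
```

View pics/c13top.png

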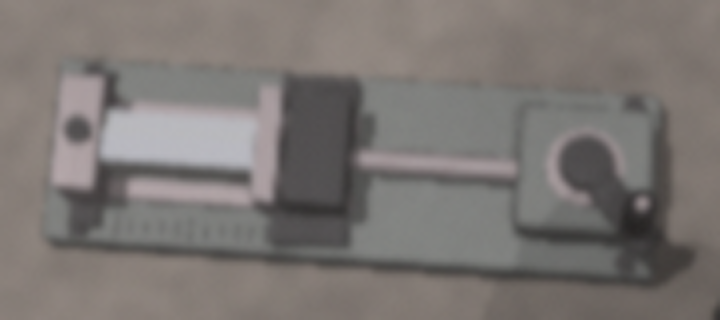

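The handle came to rest within about 0.3° of where it stood after the first release. On the regrip, resistance rose within about 3.6° of crank, going straight to the nipped level. So the slack stayed on the winding-in side and the nip is held by screw friction. The sample is in line at gauge y ≈ 78.6 mm and the arm is clear, so I hand in.

```bash
python3 -c "
from h import *
a=cv2.imread('pics/top0.png').astype(int);b=cv2.imread('pics/top13.png').astype(int)
for n in ('can','collar','wrench','carton','reel','short_piece_mid','long_piece_mid'):
    r=arm.look_for('top',n); print(n,r[0] if r else None)
print(arm.sign_off())"
```

```text
can {'rect': [170.3, 208.1, 40.5, 40.7], 'conf': 0.66}
collar {'rect': [157.7, 316.9, 25.6, 21.9], 'conf': 0.7}
wrench {'rect': [135.1, 260.4, 69.7, 59.9], 'conf': 0.75}
carton {'rect': [533.5, 281.1, 90.5, 60.7], 'conf': 0.81}
reel {'rect': [465.7, 202.4, 43.2, 48.9], 'conf': 0.57}
short_piece_mid {'rect': [239.7, 322.6, 27.6, 16.1], 'conf': 0.9}
long_piece_mid {'rect': [373.6, 317.4, 20.9, 15.7], 'conf': 0.82}
the job is handed in; nothing more can be done
None
```

I handed the job in at about 29 s of the 72 s, with the sample nipped between anvil and stop and the gripper clear. I wound the stop back to gauge y ≈ 23 mm and stood the sample in the channel. I then wound in until the tangential force at the handle rose from about 2.2 N to 5.6 N, which I read as a nip of about 28 N, and let go.

- **Sample:** the last check put its middle at gauge x ≈ -0.1 mm, y ≈ 78.6 mm. It was in line within about 0.01 rad, with its top at the standing height and the stop touching it.
- **Nip and slack:** the handle stood about 7–8° back from where I first let go; normal spring-back explains only about 2°. I gripped it again, wound in to about 6 N, eased off and let go gently, and it settled at the same angle. Resistance came back within about 3.6° of crank when I regripped. I take that as the slack still being taken up and the screw holding about 17 N, but neither was measured directly.
- **Other things on the bench:** everything looked in place in the last top picture. The detector's box for the long piece was cut short; the arm had been hiding that piece in an earlier top picture. I did not check its position separately, and the robot never went near it.

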